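# Weigh the specimen dish from behind the reagents

### The arm

A 6-joint arm with a two-finger parallel gripper is mounted at the origin on the work surface. World frame = base frame: x ahead of the robot, y to its left, z up, the work surface at z = 0. Lengths are in m, angles in rad, forces in N, time in s.
With the tool pointing down it reaches from about 0.225 to 0.875 m from the base axis. Payload 3.4 kg.
Tool frame: the origin (TCP) lies at the very end of the fingers, on their centre line; the grasp point (between the pads) lies 19 mm behind it; z points along the fingers, y is the line along which they close (so a half turn about z gives the same grasp; the last joint's range is limited). The gripper opens to 85 mm and grips with 20 to 120 N. Pads are 22 mm wide; open, the fingers measure 114 mm over their backs; the gripper's body (76 mm by 85 mm) begins 54 mm behind the grasp point. The pads swing forward as they close: fully open they stand 13 mm farther back than shut.
Start: joints at [-1.39, 0.276, 1.505, -0, 1.361, -0.121], TCP at [0.171, -0.549, 0.231] pointing down, gripper open.
Joint ranges: [-2.89, 2.89], [-0.75, 2.08], [0.22, 2.7], [-1.18, 4.32], [0.11, 2.71], [-2.7, 2.7]. Speed limits (rad/s): [2.57, 2.57, 3.14, 3.14, 3.14, 3.14].

### API

Orientations are given as a unit quaternion [w, x, y, z].
In Python, from rig import manip gives the robot as it stands. The module is installed in compiled form; this text tells all that it offers.
- The arm moves only by the tool play_rows, never from a script. Its argument "motion" is a list of rows, each a list of 5 numbers: the shift along the tool's x, y, z in units of 40 mm (1.0 is 40 mm), then the turn about the tool's z in units of 10 degrees (1.0 is 10 degrees), then the finger opening in mm, from 0 to 85.4. A call has 1 to 5 rows; each row is the pose to reach, as a shift and turn from the pose commanded when the call began, along the tool's axes at that moment; what a row does not reach only later rows make up. A row lasts 1/8 s, in which the tool goes at most 62.5 mm and 10.7 degrees, less where a joint would pass 70% of its speed; a pose out of reach is approached as far as the arm can. A call with a gripper value outside its range is refused whole. The fingers move at their own pace and stop on an object; "newtons" is the grip in N (left out, the last holds). Time passes only in rows, so rows that repeat a pose let the fingers close. It gives the time, the measured TCP pose, the force, the opening and the grip force at its end, in the units of the state.
- manip.get_state(): the state, without advancing time (a new reading comes with each control period).
- manip.get_image(name): name is "scene" or "top"; returns a dict with "img" (420x560x3 uint8, red, green, blue), "range_z" (420x560 float32, m along the optical axis (not along the pixel's ray), 0 where there is no reading), "fx", "fy", "cx", "cy" (pixels), "D" ([k1, k2, p1, p2, k3] as OpenCV has them; the pictures are not rectified), "R" (3x3) and "t" (3): a world point X has camera coordinates R X + t. Camera axes: x right, y down, z forward; pixel columns grow to the right and rows downward; lengths in m; the calibration is good to about 2 mm. A picture is of the moment at which its call begins.
- manip.sign_off(): hands the job in; it is judged then, once.
The state is a dict: "clock": time; "qpos": joint angles; "qd": joint speeds; "effort": joint torques, N m; "position": TCP position; "ee_rot": TCP orientation; "contact_force": force on the tool from outside, world axes, zero at the start; "moment": the same for the moment, N m; "width": finger opening in m; "gripper_force": force on a finger pad.
Only numpy, scipy, OpenCV 4.12 (cv2) and the standard library are available. Lean on these libraries where they do the work, as an engineer would, in place of code of your own. Each camera call takes 0.05 s, during which the arm holds its last target. There are 200 camera calls.

### The job

In the steel caddy a small lidded specimen dish stands in the back row, behind a round bottle, a square bottle and a conical flask. Stand all three of these containers on the white side board, then set the dish in the middle of the balance pan, and only then put each container back in the caddy on the very mark it came from. Keep everything upright, do not drop anything, and leave the slide box and the steel weight in the caddy where they are.

Things in the scene. Friction and masses are not known exactly. Their poses are not given: they have to be found in the camera images.
- round_bottle: Amber glass reagent bottle, round, 54 mm in diameter up to 72 mm high, sloping shoulder to 86 mm, then a black screw cap 35 mm in diameter from 88 mm to its top at 115 mm (grip the cap from above). Stands in the front row of the caddy. About 0.2 kg. Origin at the centre of its underside, z up.
- square_bottle: White plastic bottle, square, 44 x 44 mm, flat shoulder at 82 mm, neck 30 mm in diameter, then a grey screw cap 35 mm in diameter from 92 mm to its top at 120 mm (grip the cap from above). Stands in the front row of the caddy. About 0.2 kg. Origin at the centre of its underside, z up.
- flask: Clear conical (Erlenmeyer) flask, 52 mm in diameter at the base, narrowing to a neck 24 mm in diameter from 58 to 85 mm high, closed by a black rubber stopper 28 mm in diameter from 85 mm to its top at 105 mm (grip the stopper from above). Stands in the front row of the caddy. About 0.16 kg. Origin at the centre of its underside, z up.
- dish: Small round clear lidded dish with a pale, milky filling, 56 mm in diameter over the lid (from 8 mm up), 53 mm below it, 22 mm high, 60 g, in the caddy's back row. The far taller containers in front leave only about 5 mm, so the gripper cannot get down to it until they are gone. Origin at the centre of its underside, z up.
- slide_box: Grey plastic slide box, 50 x 30 x 26 mm (long side along the caddy's x), in the caddy's back row; it must stay there. Origin at the centre of its underside, z up.
- weight: Small steel weight, 28 mm in diameter with a knob on top, 40 mm high, in the caddy's back row; it must stay there. Origin at the centre of its underside, z up.
- caddy: Fixed low steel tray, 150 (x) by 260 (y) mm; inner floor 6 mm, rim 10 mm above the bench. Origin at its centre on the bench; x points from front row (robot side) to back row, z up. Six dark flat round marks, 58 mm across, at x = -30 (front) and +30 mm (back), y = -82, 0, +82 mm. Front marks carry the three containers, back marks the dish, slide box and weight, within a few mm, in any order.
- board: Side board: fixed white board, 200 x 200 mm, its top 6 mm above the bench, empty at the start. Origin at its centre on the bench, x and y along its sides, z up.
- balance: Fixed white laboratory balance, case 240 (x) by 200 (y) by 46 mm, with a round steel pan 120 mm in diameter whose flat rigid top is 62 mm above the bench. Origin on the bench exactly below the pan's centre; the case reaches 150 mm to -x and 90 mm to +x. Caddy, board and balance stand side by side, in any order.
There are look-alikes about, which are no part of the job. What is shaped like the dish but orange is not meant.

How it is judged:
On the way, in this order (a step that is already met when the one before it is completed fails the run):
1. all three containers stand upright and released on the white board, the dish still in its place in the caddy (x of round_bottle in the frame of board between -0.1 and 0.1 m and y of round_bottle in the frame of board between -0.1 and 0.1 m and z of round_bottle in the frame of board between 0.002 and 0.012 m and contact force between each of round_bottle, square_bottle, flask and the fingers below 0.1 N and linear speed of each of round_bottle, square_bottle, flask below 0.02 m/s and angle between each of round_bottle, square_bottle, flask's own z axis and vertical below 0.1 rad and x of square_bottle in the frame of board between -0.1 and 0.1 m and y of square_bottle in the frame of board between -0.1 and 0.1 m and z of square_bottle in the frame of board between 0.002 and 0.012 m and x of flask in the frame of board between -0.1 and 0.1 m and y of flask in the frame of board between -0.1 and 0.1 m and z of flask in the frame of board between 0.002 and 0.012 m and distance of dish from where it was at the start of the episode below 0.02 m), for 0.2 s.
2. the dish stands released in the middle of the balance pan while the three containers still stand on the board (horizontal distance between dish and balance below 0.015 m and z of dish in the frame of balance between 0.058 and 0.068 m and contact force between each of dish, round_bottle, square_bottle, flask and the fingers below 0.1 N and linear speed of each of dish, round_bottle, square_bottle, flask below 0.02 m/s and angle between each of dish, round_bottle, square_bottle, flask's own z axis and vertical below 0.1 rad and x of round_bottle in the frame of board between -0.1 and 0.1 m and y of round_bottle in the frame of board between -0.1 and 0.1 m and z of round_bottle in the frame of board between 0.002 and 0.012 m and x of square_bottle in the frame of board between -0.1 and 0.1 m and y of square_bottle in the frame of board between -0.1 and 0.1 m and z of square_bottle in the frame of board between 0.002 and 0.012 m and x of flask in the frame of board between -0.1 and 0.1 m and y of flask in the frame of board between -0.1 and 0.1 m and z of flask in the frame of board between 0.002 and 0.012 m), for 0.2 s.
At the end, for the whole second after the job is handed in: Each of the three containers stands upright, released and at rest within 15 mm of where it stood at the start; the dish stands level, released and at rest on the balance pan, its centre within 15 mm of the pan's centre; the slide box and the weight are within 20 mm of their starting places (distance of each of round_bottle, square_bottle, flask from where it was at the start of the episode below 0.015 m and contact force between each of round_bottle, square_bottle, flask, dish and the fingers below 0.1 N and linear speed of each of round_bottle, square_bottle, flask, dish below 0.02 m/s and angle between each of round_bottle, square_bottle, flask, dish's own z axis and vertical below 0.1 rad and horizontal distance between dish and balance below 0.015 m and z of dish in the frame of balance between 0.058 and 0.068 m and distance of each of slide_box, weight from where it was at the start of the episode below 0.02 m); the robot touches nothing.
It fails at once if a container or the dish is tipped by more than about 35 degrees (angle between any of round_bottle, square_bottle, flask, dish's own z axis and vertical above 0.6 rad).
It fails at once if a container or the dish is dropped (falls free from more than about 3 cm) ((linear speed of round_bottle above 0.75 m/s and contact force between round_bottle and the fingers below 0.01 N) or (linear speed of square_bottle above 0.75 m/s and contact force between square_bottle and the fingers below 0.01 N) or (linear speed of flask above 0.75 m/s and contact force between flask and the fingers below 0.01 N) or (linear speed of dish above 0.75 m/s and contact force between dish and the fingers below 0.01 N)).
It fails at once if the slide box or the steel weight is pushed more than 20 mm out of its place (distance of any of slide_box, weight from where it was at the start of the episode above 0.02 m).
It also fails if it takes over 147 s, if anything falls off the work surface, if the arm or the gripper's body presses on something with over 40 N, if the wrist force passes 120 N, or if a joint passes its speed limit or range.

## Working session

There is one attempt and no reset: what is moved stays moved. The work goes in short steps, Python scripts to look and compute and a tool call to move; the robot and the scene stay as the last step left them, time stands still between calls to the robot, and variables do not carry over. Pictures are saved under pics/ and viewed, at most 14 in all, crops included, and the job is handed in when it is done.

Besides the shell and the picture viewer there is one more tool, called as a command line: name --pt "numbers of a row" for each row, then --argument value for the rest. play_rows: Moves the arm, as the interface text tells. Its arguments: {"type":"object","properties":{"motion":{"type":"array","items":{"type":"array","items":{"type":"number"}}},"newtons":{"type":"number"}},"required":["motion"]}

```bash
mkdir -p pics; cat > h.py <<'E'
import numpy as np, cv2, pickle
from rig import manip
def snap(n,f):
    d=manip.get_image(n); pickle.dump(d,open(f'pics/{f}.pkl','wb')); cv2.imwrite(f'pics/{f}.png',d['img'][:,:,::-1]); return d
def load(f): return pickle.load(open(f'pics/{f}.pkl','rb'))
def ray(d,u,v):
    K=np.array([[d['fx'],0,d['cx']],[0,d['fy'],d['cy']],[0,0,1.]])
    p=cv2.undistortPoints(np.array([[[u,v]]],float),K,np.array(d['D'],float))[0,0]
    R=np.array(d['R']);t=np.array(d['t']); return -R.T@t, R.T@np.array([p[0],p[1],1.])
def at_z(d,u,v,z):
    c,r=ray(d,u,v); return c+r*(z-c[2])/r[2]
def at_d(d,u,v):
    c,r=ray(d,u,v); return c+r*np.median(d['range_z'][v-1:v+2,u-1:u+2])
def cloud(d):
    h,w=d['range_z'].shape; K=np.array([[d['fx'],0,d['cx']],[0,d['fy'],d['cy']],[0,0,1.]])
    g=np.stack(np.meshgrid(np.arange(w),np.arange(h)),-1).reshape(-1,1,2).astype(float)
    p=cv2.undistortPoints(g,K,np.array(d['D'],float))[:,0]
    z=d['range_z'].reshape(-1,1); R=np.array(d['R']);t=np.array(d['t'])
    P=np.hstack([p*z,z]); X=(P-t)@R; X[z[:,0]==0]=np.nan
    return X.reshape(h,w,3)
E
python3 - <<'E'
from h import *
for n in('scene','top'):
    d=snap(n,n+'0'); print(n,-np.array(d['R']).T@d['t'],d['fx'],d['D'])
s=manip.get_state(); print(s)
E
```

```text
scene [0.99841148 0.36624171 0.73527745] 403.42619550080127 [-0.0252738  0.         0.         0.         0.       ]
top [ 0.34246173 -0.07300472  1.44677522] 540.4416985987714 [-0.01885116  0.          0.          0.          0.        ]
{'clock': 0.1, 'qpos': array([-1.38998777e+00,  2.76537291e-01,  1.50600765e+00, -4.54874506e-06,
        1.36073098e+00, -1.21008277e-01]), 'qd': array([ 0.0012557 , -0.00233278, -0.00213194, -0.00246734, -0.00028313,
        0.00017355]), 'effort': array([ 1.01488968e-03, -4.17701840e+01, -2.46404511e+01, -1.96565929e-04,
        5.82667039e-03,  2.00330231e-05]), 'position': array([ 0.17082335, -0.54853502,  0.23052263]), 'ee_rot': array([-8.41192644e-04,  9.88634496e-01,  1.50336706e-01, -2.73842468e-05]), 'contact_force': array([-1.1835116 , -0.5777082 , -0.67344332]), 'moment': array([0.00826789, 0.00057344, 0.00261541]), 'gripper_force': 0.0, 'width': 0.08550763822331924}
```

View pics/scene0.png

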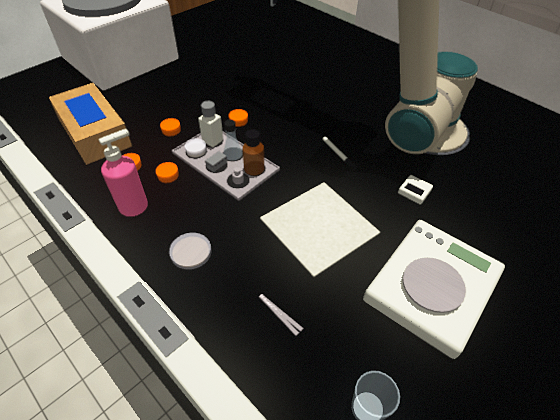

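View pics/top0.png

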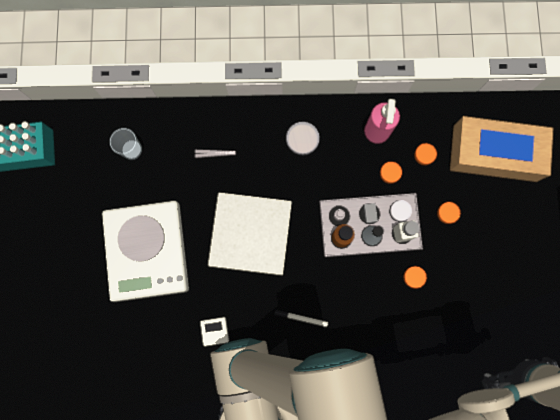

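The top picture shows the caddy at about (371,225): amber bottle (342,236), flask (372,236), white square bottle (405,232). Behind them are the weight (340,214), slide box (370,212) and pale dish (402,209). The board is at (250,234) and the pan at (140,238).

Dish candidates are the pale dish in the caddy (402,209), the larger pale dish at (303,138) and orange ones at (391,172), (426,154), (449,212), (415,277). I choose (402,209), because it is in the caddy's back row and milky.

```bash
python3 - <<'E'
from h import *
d=load('top0'); c=d['img'][180:270,310:430,::-1]
cv2.imwrite('pics/crop_top.png',cv2.resize(c,None,fx=6.5,fy=6.5,interpolation=cv2.INTER_CUBIC))
s=load('scene0'); c=s['img'][95:200,165:285,::-1]
cv2.imwrite('pics/crop_sc.png',cv2.resize(c,None,fx=5.5,fy=5.5,interpolation=cv2.INTER_CUBIC))
for f,m in(('top0',d),('scene0',s)):
    X=cloud(m)
    z=X[...,2]
    def blob(lo,hi,x0,x1,y0,y1,name):
        M=(z>lo)&(z<hi)&(X[...,0]>x0)&(X[...,0]<x1)&(X[...,1]>y0)&(X[...,1]<y1)
        n,l,st,ce=cv2.connectedComponentsWithStats(M.astype(np.uint8))
        for i in range(1,n):
            if st[i,4]>15:
                P=X[l==i]; print(f,name,st[i,4],ce[i].round(1),'mean',P.mean(0).round(4),'min',P.min(0).round(4),'max',P.max(0).round(4))
    blob(.098,.125,.2,.6,-.7,-.1,'caps')
    blob(.017,.05,.2,.6,-.7,-.1,'low')
    blob(.056,.07,.2,.7,.0,.6,'pan')
# board & caddy corners from top
for nm,z,pts in(('board',.006,[(218,193),(292,200),(284,275),(209,267)]),('caddy',.010,[(320,201),(416,194),(422,249),(327,257)])):
    Q=np.array([at_z(d,u,v,z)[:2] for u,v in pts]); print(nm,Q.round(4).tolist(),Q.mean(0).round(4))
print('pan',at_z(d,140.5,238,.062))
E
```

```text
top0 caps 84 [409.2 228.8] mean [ 0.5011 -0.3825  0.1187] min [ 0.4868 -0.4036  0.0999] max [ 0.5178 -0.3711  0.125 ]
top0 caps 159 [345.5 232.3] mean [ 0.4957 -0.2242  0.1194] min [ 0.4794 -0.2429  0.0989] max [ 0.5137 -0.2081  0.125 ]
top0 caps 103 [378.  230.4] mean [ 0.4997 -0.3064  0.1099] min [ 0.4862 -0.3192  0.1005] max [ 0.5138 -0.2934  0.1165]
top0 low 348 [401.  209.9] mean [ 0.5632 -0.3848  0.0272] min [ 0.5358 -0.4126  0.0187] max [ 0.5906 -0.358   0.0364]
top0 low 232 [370.4 212.5] mean [ 0.5573 -0.3021  0.0311] min [ 0.5321 -0.3192  0.0172] max [ 0.5835 -0.2864  0.0422]
top0 low 323 [448.6 211.8] mean [ 0.556  -0.5133  0.0219] min [ 0.5289 -0.542   0.017 ] max [ 0.5832 -0.4855  0.029 ]
top0 low 90 [339.3 214.1] mean [ 0.5537 -0.2191  0.0369] min [ 0.5426 -0.2321  0.0179] max [ 0.5688 -0.2068  0.0499]
top0 low 140 [370.2 235.9] mean [ 0.4947 -0.2986  0.0327] min [ 0.4748 -0.3296  0.0172] max [ 0.5227 -0.2818  0.05  ]
top0 low 46 [396.5 233.8] mean [ 0.4985 -0.368   0.034 ] min [ 0.4799 -0.3818  0.0177] max [ 0.5208 -0.3638  0.0494]
top0 low 27 [336.6 242.2] mean [ 0.480
[... 1037 characters left out ...]
ow 419 [223.6 154.6] mean [ 0.5363 -0.2969  0.0301] min [ 0.4809 -0.321   0.017 ] max [ 0.5844 -0.2834  0.0499]
scene0 low 206 [254.3 165.1] mean [ 0.5083 -0.209   0.0338] min [ 0.4734 -0.2395  0.0171] max [ 0.5238 -0.1962  0.05  ]
scene0 low 126 [237.7 173.8] mean [ 0.5583 -0.215   0.0327] min [ 0.5425 -0.2305  0.017 ] max [ 0.5694 -0.205   0.0466]
scene0 pan 2659 [433.8 284.5] mean [0.5023 0.2994 0.0603] min [0.4372 0.2377 0.0561] max [0.559  0.3573 0.0636]
board [[0.6233, 0.1048], [0.5998, -0.0955], [0.3984, -0.0697], [0.4237, 0.1291]] [0.5113 0.0172]
caddy [[0.5947, -0.1709], [0.6085, -0.4316], [0.4591, -0.4389], [0.4433, -0.1849]] [ 0.5264 -0.3066]
pan [0.4986364  0.29795695 0.062     ]
```

View pics/crop_top.png

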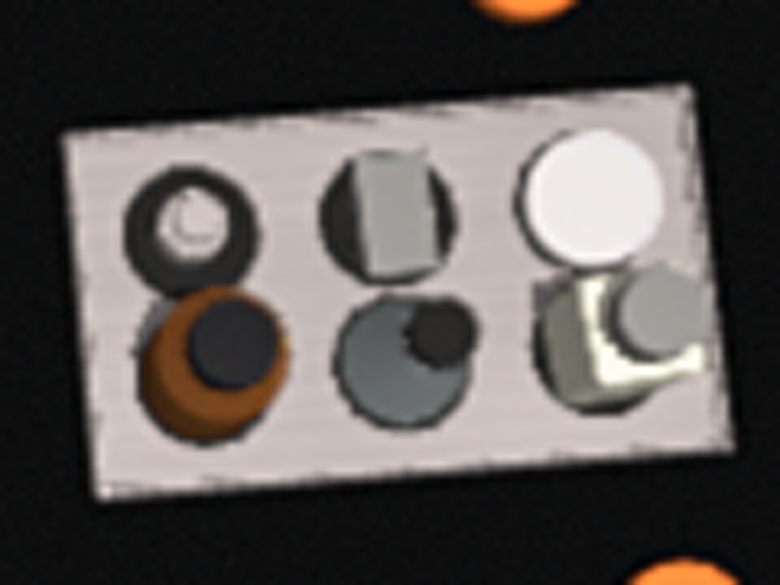

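View pics/crop_sc.png

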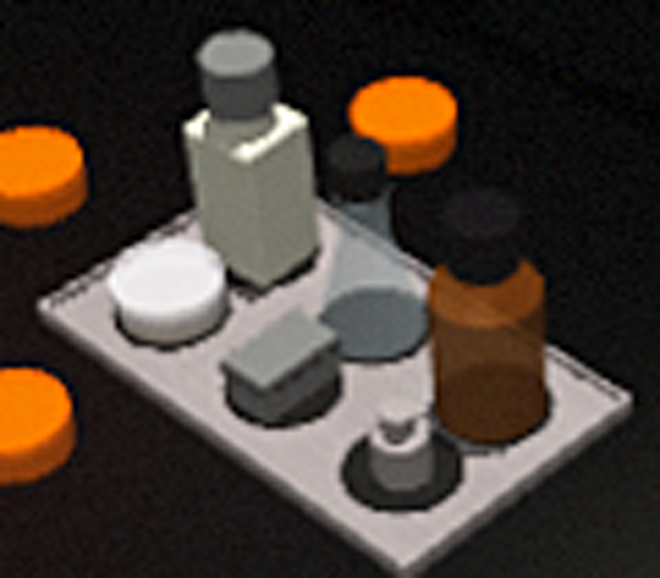

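The crops confirm the choice: the dish is the pale disc at crop (592,198), top image (401,210), in the back row next to the slide box. Cap-top centres in the top crop are round (233,345), flask (444,331), square (660,312). In the scene crop they are round (482,212), flask (359,155), square (237,52).

```bash
python3 - <<'E'
from h import *
d=load('top0'); s=load('scene0')
T=lambda u,v:((u+.5)/6.5-.5+310,(v+.5)/6.5-.5+180)
S=lambda u,v:((u+.5)/5.5-.5+165,(v+.5)/5.5-.5+95)
for n,z,a,b in(('round',.121,(233,345),(482,212)),('flask',.111,(444,331),(359,155)),('square',.126,(660,312),(237,52)),('dish',.028,(592,198),(168,268))):
    print(n,at_z(d,*T(*a),z).round(4),at_z(s,*S(*b),z).round(4))
print('weight mark',at_z(d,*T(191,232),.006).round(4),'slide mark',at_z(d,*T(388,217),.006).round(4))
for c in [(64,132),(690,86),(734,452),(97,500)]: print(at_z(d,*T(*c),.010).round(4))
print('pan scene',at_z(s,434.5,284.5,.062))
for c in [(323,183),(379,232),(315,273),(261,219)]: print('board',at_z(s,*c,.006).round(4))
E
```

```text
round [ 0.4946 -0.2237  0.121 ] [ 0.4974 -0.2238  0.121 ]
flask [ 0.4994 -0.3059  0.111 ] [ 0.5022 -0.3025  0.111 ]
square [ 0.5031 -0.3857  0.126 ] [ 0.5049 -0.3856  0.126 ]
dish [ 0.5626 -0.3836  0.028 ] [ 0.5612 -0.387   0.028 ]
weight mark [ 0.5553 -0.2211  0.006 ] slide mark [ 0.5599 -0.3032  0.006 ]
[ 0.5978 -0.1695  0.01  ]
[ 0.6118 -0.4311  0.01  ]
[ 0.4588 -0.4403  0.01  ]
[ 0.4448 -0.1783  0.01  ]
pan scene [0.50317895 0.30095591 0.062     ]
board [ 0.4076 -0.0622  0.006 ]
board [0.433  0.1314 0.006 ]
board [0.6199 0.1024 0.006 ]
board [ 0.6013 -0.0848  0.006 ]
```

play_rows --pt "1.0 -0.5 -0.2 -1.0 62" --pt "2.2 -1.1 -0.5 -2.0 62" --pt "3.4 -1.8 -0.5 -3.0 62" --pt "4.6 -2.4 -0.5 -4.0 62" --pt "5.6 -3.0 -0.5 -5.0 62" --newtons 60

```text
clock: 0.72
position: [0.3502, -0.3662, 0.251]
ee_rot: [-0.0, 0.831, 0.557, 0.0]
contact_force: [0.3, -1.1, 0.0]
width: 0.062
gripper_force: 0.0
```

```bash
cat > to.py <<'E'
import sys
from h import *
from scipy.spatial.transform import Rotation as Ro
s=manip.get_state(); q=s['ee_rot']; R=Ro.from_quat([q[1],q[2],q[3],q[0]]).as_matrix(); p=s['position']
print('t',s['clock'],'p',p.round(4),'yaw',np.degrees(np.arctan2(R[1,0],R[0,0])).round(1),'tilt',np.degrees(np.arccos(-R[2,2])).round(1),'w',s['width'],'F',s['contact_force'].round(1),'q',s['qpos'].round(2))
for a in sys.argv[1:]:
    t=np.array(eval(a),float); print(a,(R.T@(t-p)/.04).round(2))
E
python3 to.py "(.496,-.224,.2)" "(.496,-.224,.09)"
```

```text
t 0.725 p [ 0.3502 -0.3662  0.251 ] yaw 67.6 tilt 0.0 w 0.062030217600698344 F [ 0.3 -1.1  0. ] q [-0.95  0.16  1.61  0.    1.37 -0.56]
(.496,-.224,.2) [4.67 2.02 1.28]
(.496,-.224,.09) [4.67 2.02 4.03]
```

play_rows --pt "1.2 0.5 0.3 -1.0 62" --pt "2.4 1.0 0.6 -2.0 62" --pt "3.6 1.6 1.0 -2.2 62" --pt "4.65 2.0 1.3 -2.2 62" --pt "4.65 2.0 1.3 -2.2 62"

```text
clock: 1.35
position: [0.4956, -0.2244, 0.1976]
ee_rot: [-0.002, 0.71, 0.704, 0.0]
contact_force: [-0.5, -0.3, -1.0]
width: 0.0621
gripper_force: 0.0
```

```bash
python3 to.py "(.496,-.224,.2)" "(.496,-.224,.088)"
```

```text
t 1.35 p [ 0.4956 -0.2244  0.1976] yaw 89.5 tilt 0.2 w 0.06210301514110079 F [-0.5 -0.3 -1. ] q [-0.55  0.25  1.62  0.    1.27 -0.55]
(.496,-.224,.2) [ 0.01  0.01 -0.06]
(.496,-.224,.088) [0.   0.02 2.74]
```

play_rows --pt "0 0 0.8 0 62" --pt "0 0 1.6 0 62" --pt "0 0 2.3 0 62" --pt "0 0 2.75 0 62" --pt "0 0 2.75 0 62"

```text
clock: 1.98
position: [0.4931, -0.2274, 0.0881]
ee_rot: [-0.002, 0.712, 0.702, -0.001]
contact_force: [-0.8, -0.7, 0.4]
width: 0.062
gripper_force: 0.0
```

play_rows --pt "0 0 0 0 30" --pt "0 0 0 0 30" --pt "0 0 0 0 30" --pt "0 0 0 0 30" --pt "0 0 0 0 30" --newtons 50

```text
clock: 2.6
position: [0.4952, -0.2279, 0.0906]
ee_rot: [0.001, 0.711, 0.703, -0.0]
contact_force: [-1.0, -0.7, 5.9]
width: 0.0336
gripper_force: 49.9
```

play_rows --pt "0 0 -0.4 0 30" --pt "0 0 -1.0 0 30" --pt "0.3 0 -1.5 0 30" --pt "1.0 0.1 -1.8 0 30" --pt "2.0 0.2 -1.8 0 30"

```text
clock: 3.22
position: [0.5045, -0.1473, 0.1621]
ee_rot: [0.001, 0.712, 0.702, 0.001]
contact_force: [-0.0, 0.3, -2.9]
width: 0.0337
gripper_force: 50.1
```

play_rows --pt "1.1 0.1 0 0 30" --pt "2.3 0.2 0 0 30" --pt "3.5 0.3 0 0 30" --pt "4.7 0.4 0 0 30" --pt "5.5 0.4 0 0 30"

```text
clock: 3.85
position: [0.5221, 0.0748, 0.1609]
ee_rot: [-0.0, 0.711, 0.703, 0.0]
contact_force: [0.2, 0.3, -2.4]
width: 0.0335
gripper_force: 50.1
```

```bash
python3 to.py "(.52,.08,.0925)"; python3 - <<'E'
from h import *
snap('scene','scene1')
E
```

```text
t 3.85 p [0.5221 0.0748 0.1609] yaw 89.4 tilt 0.0 w 0.03354662400208305 F [ 0.2  0.3 -2.4] q [0.01 0.26 1.72 0.   1.17 0.02]
(.52,.08,.0925) [ 0.13 -0.05  1.71]
```

View pics/scene1.png

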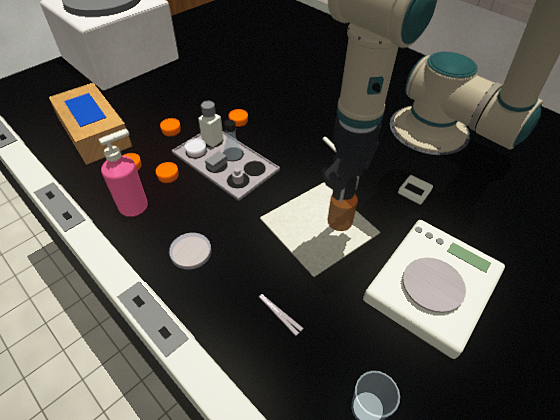

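The bottle at (342,210) hangs upright over the board, and its mark in the caddy, about (256,168), is empty.

play_rows --pt "0.1 0 0.7 0 30" --pt "0.1 0 1.3 0 30" --pt "0.1 0 1.6 0 30" --pt "0.1 0 1.7 0 30" --pt "0.1 0 1.75 0 30"

```text
clock: 4.53
position: [0.523, 0.0763, 0.0917]
ee_rot: [0.0, 0.712, 0.703, 0.0]
contact_force: [-0.7, 0.5, -3.6]
width: 0.034
gripper_force: 50.1
```

play_rows --pt "0 0 0 0 30" --pt "0 0 0 0 62" --pt "0 0 0 0 62" --pt "0 0 0 0 62" --pt "0 0 0 0 62"

```text
clock: 5.15
position: [0.5226, 0.0765, 0.0915]
ee_rot: [0.0, 0.711, 0.703, 0.0]
contact_force: [0.2, -0.3, 0.8]
width: 0.0621
gripper_force: 0.0
```

play_rows --pt "0 0 -0.7 0 62" --pt "0 0 -1.8 0 62" --pt "-1 0 -2.5 0 62" --pt "-2.5 0 -2.7 0 62" --pt "-4 -0.1 -2.7 0 62"

```text
clock: 5.78
position: [0.5173, -0.085, 0.2006]
ee_rot: [0.002, 0.711, 0.703, 0.001]
contact_force: [0.3, -0.4, -0.2]
width: 0.0619
gripper_force: 0.0
```

```bash
python3 to.py "(.501,-.304,.19)" "(.501,-.304,.081)"
```

```text
t 5.775 p [ 0.5173 -0.085   0.2006] yaw 89.4 tilt 0.2 w 0.06194911959707519 F [ 0.3 -0.4 -0.2] q [-0.3   0.22  1.66 -0.    1.26 -0.28]
(.501,-.304,.19) [-5.48 -0.35  0.27]
(.501,-.304,.081) [-5.48 -0.36  2.99]
```

play_rows --pt "-1.4 -0.1 0 0 62" --pt "-2.9 -0.2 0 0 62" --pt "-4.4 -0.3 0 0 62" --pt "-5.5 -0.35 0.2 0 62" --pt "-5.5 -0.35 0.5 0 62"

```text
clock: 6.4
position: [0.4997, -0.3069, 0.179]
ee_rot: [0.001, 0.713, 0.701, -0.0]
contact_force: [0.1, -0.9, -0.5]
width: 0.062
gripper_force: 0.0
```

```bash
python3 to.py "(.501,-.304,.082)"
```

```text
t 6.4 p [ 0.4997 -0.3069  0.179 ] yaw 89.1 tilt 0.1 w 0.06199580862222764 F [ 0.1 -0.9 -0.5] q [-0.67  0.32  1.57 -0.    1.25 -0.65]
(.501,-.304,.082) [0.08 0.03 2.42]
```

play_rows --pt "0.05 0 0.8 0 62" --pt "0.05 0 1.6 0 62" --pt "0.05 0 2.2 0 62" --pt "0.05 0 2.4 0 62" --pt "0.05 0 2.4 0 62"

```text
clock: 7.02
position: [0.4998, -0.3005, 0.0831]
ee_rot: [-0.0, 0.711, 0.703, 0.0]
contact_force: [0.7, -1.2, -0.2]
width: 0.0616
gripper_force: 0.0
```

play_rows --pt "0 0 0 0 22" --pt "0 0 0 0 22" --pt "0 0 0 0 22" --pt "0 0 0 0 22" --pt "0 0 0 0 22"

```text
clock: 7.65
position: [0.5001, -0.3017, 0.0845]
ee_rot: [0.001, 0.711, 0.703, -0.0]
contact_force: [-2.2, -0.4, 5.1]
width: 0.0268
gripper_force: 49.0
```

```bash
python3 to.py
```

```text
t 7.65 p [ 0.5001 -0.3017  0.0845] yaw 89.3 tilt 0.1 w 0.02684260886669034 F [-2.2 -0.4  5.1] q [-0.66  0.4   1.7  -0.    1.03 -0.65]
```

play_rows --pt "0 0 -0.4 0 22" --pt "0 0 -1.0 0 22" --pt "0.3 0 -1.5 0 22" --pt "1.0 0.1 -1.8 0 22" --pt "2.0 0.1 -1.8 0 22"

```text
clock: 8.28
position: [0.5061, -0.2218, 0.1571]
ee_rot: [0.002, 0.712, 0.702, 0.001]
contact_force: [0.3, 0.7, -2.4]
width: 0.0261
gripper_force: 49.6
```

play_rows --pt "1.2 0 0 0 22" --pt "2.5 0.1 0 0 22" --pt "3.8 0.1 0 0 22" --pt "5.1 0.2 0 0 22" --pt "6.0 0.2 0 0 22"

```text
clock: 8.9
position: [0.5158, 0.0209, 0.1559]
ee_rot: [0.0, 0.711, 0.703, 0.001]
contact_force: [0.5, -0.6, -2.6]
width: 0.0269
gripper_force: 49.5
```

```bash
python3 to.py "(.513,.018,.0845)"
```

```text
t 8.9 p [0.5158 0.0209 0.1559] yaw 89.4 tilt 0.1 w 0.02688824480384402 F [ 0.5 -0.6 -2.6] q [-0.09  0.24  1.75  0.    1.15 -0.08]
(.513,.018,.0845) [-0.07 -0.07  1.79]
```

play_rows --pt "-0.1 0 0.7 0 22" --pt "-0.1 0 1.3 0 22" --pt "-0.1 0 1.65 0 22" --pt "-0.1 0 1.75 0 22" --pt "-0.1 0 1.8 0 22"

```text
clock: 9.52
position: [0.5156, 0.0144, 0.0845]
ee_rot: [-0.0, 0.712, 0.703, -0.0]
contact_force: [-4.6, 0.9, 13.3]
width: 0.0265
gripper_force: 51.1
```

play_rows --pt "0 0 0 0 22" --pt "0 0 0 0 62" --pt "0 0 0 0 62" --pt "0 0 0 0 62" --pt "0 0 0 0 62"

```text
clock: 10.15
position: [0.5159, 0.0145, 0.0833]
ee_rot: [0.0, 0.711, 0.703, 0.0]
contact_force: [0.6, -0.7, 0.5]
width: 0.0621
gripper_force: 0.0
```

play_rows --pt "0 0 -0.7 0 62" --pt "0 0 -1.8 0 62" --pt "-1 0 -2.5 0 62" --pt "-2.5 0 -2.9 0 62" --pt "-4 -0.1 -2.9 0 62"

```text
clock: 10.78
position: [0.511, -0.1472, 0.2012]
ee_rot: [0.002, 0.711, 0.703, 0.001]
contact_force: [0.5, -0.5, -0.2]
width: 0.062
gripper_force: 0.0
```

```bash
python3 to.py "(.504,-.3855,.2)"
```

```text
t 10.775 p [ 0.511  -0.1472  0.2012] yaw 89.4 tilt 0.3 w 0.06201676216504444 F [ 0.5 -0.5 -0.2] q [-0.41  0.23  1.65  0.    1.26 -0.4 ]
(.504,-.3855,.2) [-5.96 -0.11  0.04]
```

play_rows --pt "-1.4 0 0 0 62" --pt "-2.8 -0.1 0 0 62" --pt "-4.2 -0.1 0 0 62" --pt "-5.4 -0.1 0 0 62" --pt "-5.95 -0.1 0.2 0 62"

```text
clock: 11.4
position: [0.5028, -0.3862, 0.1912]
ee_rot: [0.001, 0.712, 0.702, -0.0]
contact_force: [0.3, -0.2, -0.2]
width: 0.062
gripper_force: 0.0
```

play_rows --pt "0 0 0 0 62" --pt "0 0 0 0 62"

```text
clock: 11.65
position: [0.5027, -0.3814, 0.191]
ee_rot: [-0.001, 0.711, 0.703, 0.0]
contact_force: [-0.5, -0.1, 0.9]
width: 0.062
gripper_force: 0.0
```

```bash
python3 to.py "(.504,-.3855,.094)"
```

```text
t 11.65 p [ 0.5027 -0.3814  0.191 ] yaw 89.3 tilt 0.1 w 0.062046440681214725 F [-0.5 -0.1  0.9] q [-0.76  0.38  1.44  0.    1.32 -0.75]
(.504,-.3855,.094) [-0.11  0.03  2.42]
```

play_rows --pt "-0.1 0 0.8 0 62" --pt "-0.1 0 1.6 0 62" --pt "-0.1 0 2.2 0 62" --pt "-0.1 0 2.4 0 62" --pt "-0.1 0 2.4 0 62"

```text
clock: 12.28
position: [0.5031, -0.3863, 0.0956]
ee_rot: [-0.0, 0.711, 0.703, 0.0]
contact_force: [0.1, -0.2, 0.8]
width: 0.0619
gripper_force: 0.0
```

play_rows --pt "0 0 0 0 30" --pt "0 0 0 0 30" --pt "0 0 0 0 30" --pt "0 0 0 0 30" --pt "0 0 0 0 30"

```text
clock: 12.9
position: [0.5032, -0.3878, 0.0969]
ee_rot: [0.001, 0.712, 0.703, 0.0]
contact_force: [-1.4, 1.4, 6.3]
width: 0.0338
gripper_force: 49.6
```

play_rows --pt "0 0 -0.4 0 30" --pt "0 0 -1.0 0 30" --pt "0.3 0 -1.5 0 30" --pt "1.0 0 -1.8 0 30" --pt "2.0 0 -1.8 0 30"

```text
clock: 13.52
position: [0.504, -0.3056, 0.1686]
ee_rot: [0.001, 0.712, 0.702, 0.0]
contact_force: [0.5, 0.7, -3.1]
width: 0.0335
gripper_force: 50.0
```

play_rows --pt "1.2 0 0 0 30" --pt "2.5 0 0 0 30" --pt "3.8 0 0 0 30" --pt "5.1 0 0 0 30" --pt "6.0 0 0 0 30"

```text
clock: 14.15
position: [0.5047, -0.063, 0.1674]
ee_rot: [-0.001, 0.711, 0.703, 0.0]
contact_force: [0.3, -1.0, -1.6]
width: 0.0338
gripper_force: 50.0
```

play_rows --pt "0.3 0 0 0 30" --pt "0.5 0 0 0 30" --pt "0.5 0 0 0 30" --pt "0.5 0 0 0 30"

```text
clock: 14.65
position: [0.507, -0.0482, 0.1672]
ee_rot: [0.0, 0.712, 0.702, -0.0]
contact_force: [0.7, -0.7, -1.7]
width: 0.0336
gripper_force: 50.0
```

```bash
python3 to.py "(.506,-.042,.0945)"
```

```text
t 14.65 p [ 0.507  -0.0482  0.1672] yaw 89.2 tilt 0.0 w 0.033596714417990184 F [ 0.7 -0.7 -1.7] q [-0.23  0.22  1.75 -0.    1.17 -0.22]
(.506,-.042,.0945) [ 0.16 -0.03  1.82]
```

play_rows --pt "0.1 0 0.7 0 30" --pt "0.1 0 1.3 0 30" --pt "0.1 0 1.6 0 30" --pt "0.1 0 1.75 0 30" --pt "0.1 0 1.75 0 30"

```text
clock: 15.28
position: [0.5076, -0.0438, 0.0977]
ee_rot: [0.001, 0.712, 0.703, 0.0]
contact_force: [-0.0, 0.2, -1.8]
width: 0.0336
gripper_force: 50.4
```

play_rows --pt "0 0 0 0 30" --pt "0 0 0 0 62" --pt "0 0 0 0 62" --pt "0 0 0 0 62" --pt "0 0 0 0 62"

```text
clock: 15.9
position: [0.5071, -0.0433, 0.0974]
ee_rot: [0.0, 0.711, 0.703, 0.0]
contact_force: [0.6, -0.4, 0.4]
width: 0.0621
gripper_force: 0.0
```

play_rows --pt "0 0 -0.7 0 62" --pt "0 0 -1.8 0 62" --pt "-1 0 -2.5 0 62" --pt "-2.5 0.3 -2.7 0 85" --pt "-4 0.5 -2.7 0 85"

```text
clock: 16.52
position: [0.5261, -0.2052, 0.2068]
ee_rot: [0.002, 0.711, 0.703, 0.001]
contact_force: [0.6, 0.5, -1.2]
width: 0.0852
gripper_force: 0.0
```

play_rows --pt "-1.2 0.2 0 0 85" --pt "-2.5 0.5 0 0 85" --pt "-3.8 0.7 0 0 85" --pt "-4.5 0.9 0 0 85" --pt "-4.5 0.9 0 0 85"

```text
clock: 17.15
position: [0.5588, -0.3862, 0.2043]
ee_rot: [-0.0, 0.712, 0.702, -0.0]
contact_force: [-0.5, 0.2, 0.4]
width: 0.0847
gripper_force: 0.0
```

```bash
python3 to.py "(.562,-.385,.1)" "(.562,-.385,.01)"; python3 - <<'E'
from h import *
snap('top','top2'); d=snap('scene','scene2')
cv2.imwrite('pics/sc2.png',cv2.resize(d['img'][90:290,150:400,::-1],None,fx=3,fy=3))
E
```

```text
t 17.15 p [ 0.5588 -0.3862  0.2043] yaw 89.2 tilt 0.0 w 0.0847018801516975 F [-0.5  0.2  0.4] q [-0.71  0.45  1.31 -0.    1.39 -0.69]
(.562,-.385,.1) [0.03 0.08 2.61]
(.562,-.385,.01) [0.03 0.08 4.86]
```

View pics/sc2.png

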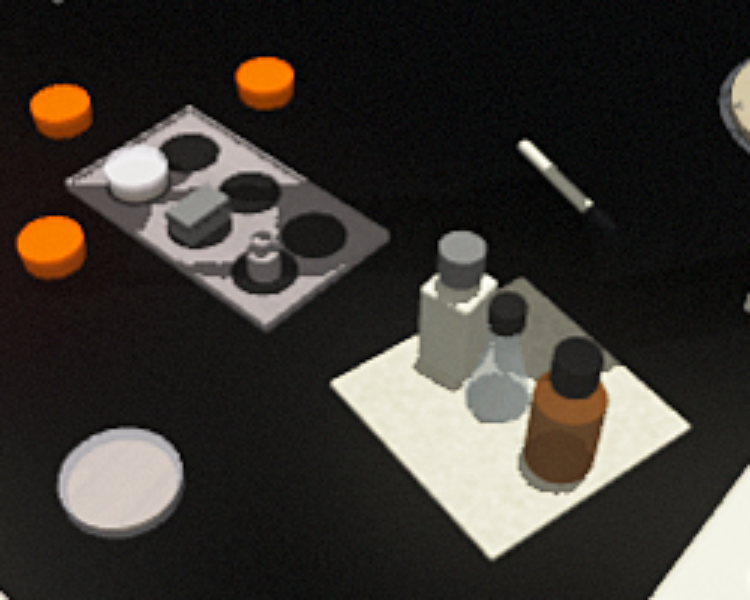

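All three stand upright on the board: square (458,310), flask (500,360), round (565,415). The dish (137,172) is free in the caddy, and the slide box and weight have not moved.

play_rows --pt "0 0.1 1.0 0 74" --pt "0 0.1 2.0 0 74" --pt "0 0.1 3.0 0 74" --pt "0 0.1 3.6 0 74" --pt "0 0.1 3.6 0 74"

```text
clock: 17.88
position: [0.5614, -0.3812, 0.0595]
ee_rot: [-0.003, 0.711, 0.703, -0.0]
contact_force: [-0.2, -0.6, -0.2]
width: 0.0738
gripper_force: 0.0
```

```bash
python3 to.py "(.562,-.385,.01)"
```

```text
t 17.875 p [ 0.5614 -0.3812  0.0595] yaw 89.4 tilt 0.3 w 0.07381135956628279 F [-0.2 -0.6 -0.2] q [-0.7   0.55  1.5   0.    1.1  -0.69]
(.562,-.385,.01) [-0.1   0.02  1.24]
```

play_rows --pt "-0.1 0 0.4 0 74" --pt "-0.1 0 0.8 0 74" --pt "-0.1 0 1.1 0 74" --pt "-0.1 0 1.25 0 74" --pt "-0.1 0 1.25 0 74"

```text
clock: 18.5
position: [0.5625, -0.3879, 0.0107]
ee_rot: [-0.001, 0.712, 0.703, -0.0]
contact_force: [0.0, -0.6, -0.2]
width: 0.074
gripper_force: 0.0
```

play_rows --pt "0 0 0 0 62" --pt "0 0 0 0 50" --pt "0 0 0 0 50" --pt "0 0 0 0 50" --pt "0 0 0 0 50" --newtons 25

```text
clock: 19.12
position: [0.5632, -0.3885, 0.0121]
ee_rot: [0.001, 0.711, 0.703, 0.0]
contact_force: [-0.3, 0.4, 5.5]
width: 0.0547
gripper_force: 27.0
```

```bash
python3 to.py
```

```text
t 19.125 p [ 0.5632 -0.3885  0.0121] yaw 89.3 tilt 0.1 w 0.0547449485223987 F [-0.3  0.4  5.5] q [-0.71  0.61  1.54 -0.    1.   -0.69]
```

play_rows --pt "0 0 -0.4 0 50" --pt "0 0 -1.2 0 50" --pt "0 0 -2.2 0 50" --pt "0 0 -3.2 0 50" --pt "0 0 -4.2 0 50" --newtons 35

```text
clock: 19.75
position: [0.5623, -0.3877, 0.1808]
ee_rot: [-0.0, 0.711, 0.703, -0.0]
contact_force: [-1.1, 0.8, -0.6]
width: 0.0544
gripper_force: 37.2
```

play_rows --pt "0.6 -0.1 -0.3 0 50" --pt "1.7 -0.3 -0.3 0 50" --pt "2.9 -0.5 -0.3 0 50" --pt "4.1 -0.6 -0.3 0 50" --pt "5.3 -0.7 -0.3 0 50"

```text
clock: 20.38
position: [0.5351, -0.172, 0.1899]
ee_rot: [-0.002, 0.711, 0.703, -0.0]
contact_force: [0.4, 0.2, -1.1]
width: 0.0548
gripper_force: 37.2
```

```bash
python3 to.py "(.5005,.2993,.18)"
```

```text
t 20.375 p [ 0.5351 -0.172   0.1899] yaw 89.3 tilt 0.2 w 0.05479545021339253 F [ 0.4  0.2 -1.1] q [-0.44  0.28  1.6   0.    1.26 -0.42]
(.5005,.2993,.18) [11.77 -1.01  0.28]
```

play_rows --pt "1.2 -0.1 0 0 50" --pt "2.4 -0.2 0 0 50" --pt "3.6 -0.3 0 0 50" --pt "4.8 -0.4 0 0 50" --pt "6.0 -0.5 0 0 50"

```text
clock: 21.0
position: [0.5174, 0.0672, 0.1899]
ee_rot: [-0.002, 0.711, 0.703, -0.001]
contact_force: [0.2, -0.1, -0.1]
width: 0.0547
gripper_force: 37.2
```

play_rows --pt "1.2 -0.1 0 0 50" --pt "2.4 -0.2 0 0 50" --pt "3.6 -0.3 0 0 50" --pt "4.6 -0.4 0 0 50" --pt "5.4 -0.5 0 0 50"

```text
clock: 21.62
position: [0.4997, 0.2826, 0.1897]
ee_rot: [-0.001, 0.711, 0.703, -0.002]
contact_force: [0.0, -1.3, -0.3]
width: 0.0545
gripper_force: 37.2
```

play_rows --pt "0.2 0 0.5 0 50" --pt "0.2 0 1.0 0 50" --pt "0.2 0 1.5 0 50" --pt "0.2 0 1.5 0 50" --pt "0.2 0 1.5 0 50"

```text
clock: 22.25
position: [0.5022, 0.2889, 0.1313]
ee_rot: [-0.0, 0.711, 0.703, -0.0]
contact_force: [0.3, 0.1, -0.7]
width: 0.0546
gripper_force: 37.2
```

```bash
python3 to.py "(.5005,.2995,.068)"; python3 - <<'E'
from h import *
d=snap('scene','scene3')
cv2.imwrite('pics/sc3.png',cv2.resize(d['img'][190:370,340:530,::-1],None,fx=3,fy=3))
E
```

```text
t 22.25 p [0.5022 0.2889 0.1313] yaw 89.3 tilt 0.0 w 0.054573156010997846 F [ 0.3  0.1 -0.7] q [0.4  0.35 1.65 0.   1.14 0.41]
(.5005,.2995,.068) [ 0.26 -0.04  1.58]
```

View pics/sc3.png

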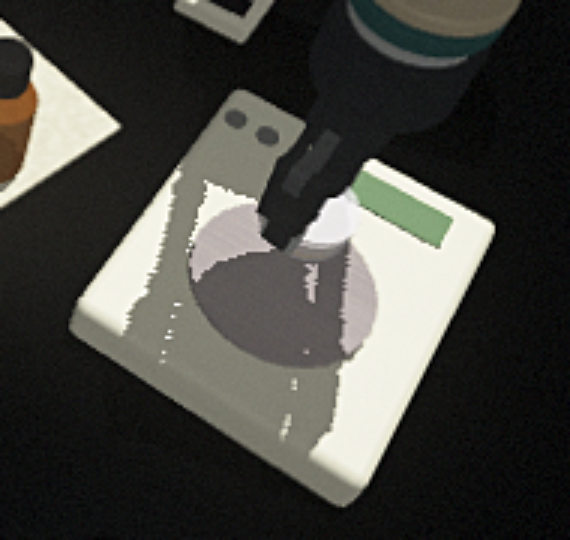

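The dish is held level above the pan, at crop (315,225).

play_rows --pt "0.2 0 0.5 0 50" --pt "0.2 0 1.0 0 50" --pt "0.2 0 1.35 0 50" --pt "0.2 0 1.5 0 50" --pt "0.2 0 1.55 0 50"

```text
clock: 22.92
position: [0.5034, 0.2967, 0.0694]
ee_rot: [0.0, 0.712, 0.703, 0.0]
contact_force: [0.6, -0.2, -0.4]
width: 0.0544
gripper_force: 37.2
```

play_rows --pt "0 0 0 0 50" --pt "0 0 0 0 50"

```text
clock: 23.18
position: [0.5036, 0.2969, 0.0698]
ee_rot: [0.0, 0.711, 0.703, 0.001]
contact_force: [0.4, -0.0, -0.7]
width: 0.0546
gripper_force: 37.2
```

```bash
python3 to.py "(.5005,.2965,.068)"
```

```text
t 23.175 p [0.5036 0.2969 0.0698] yaw 89.3 tilt 0.1 w 0.05455731334469001 F [ 0.4 -0.  -0.7] q [ 0.41  0.42  1.72 -0.    1.    0.43]
(.5005,.2965,.068) [-0.01 -0.08  0.05]
```

play_rows --pt "0 -0.05 0.05 0 50" --pt "0 -0.05 0.05 0 50" --pt "0 -0.05 0.05 0 74" --pt "0 -0.05 0.05 0 74" --pt "0 -0.05 0.05 0 74"

```text
clock: 23.8
position: [0.5009, 0.2967, 0.0669]
ee_rot: [-0.0, 0.711, 0.703, -0.0]
contact_force: [0.2, 0.2, 0.3]
width: 0.0741
gripper_force: 0.0
```

play_rows --pt "0 0 -0.4 0 74" --pt "0 0 -1.2 0 74" --pt "0 0 -2.2 0 74" --pt "0 0 -3.0 0 62" --pt "-1.2 0 -3.3 0 62"

```text
clock: 24.42
position: [0.5024, 0.251, 0.2029]
ee_rot: [0.001, 0.71, 0.704, 0.003]
contact_force: [-0.3, -0.9, -0.3]
width: 0.0616
gripper_force: 0.0
```

play_rows --pt "-1.4 0 0 0 62" --pt "-2.8 0 0 0 62" --pt "-4.2 0 0 0 62" --pt "-5.6 0.1 0 0 62" --pt "-7.0 0.1 0 0 62"

```text
clock: 25.05
position: [0.5015, -0.0331, 0.2007]
ee_rot: [0.001, 0.711, 0.703, 0.001]
contact_force: [0.5, -0.3, 0.2]
width: 0.0618
gripper_force: 0.0
```

play_rows --pt "-0.3 0 0 0 62" --pt "-0.3 0 0 0 62" --pt "-0.3 0 0 0 62"

```text
clock: 25.42
position: [0.501, -0.042, 0.1996]
ee_rot: [-0.0, 0.711, 0.703, 0.0]
contact_force: [-0.1, 0.2, 0.6]
width: 0.062
gripper_force: 0.0
```

```bash
python3 to.py "(.507,-.0435,.2)" "(.507,-.0435,.097)"; python3 - <<'E'
from h import *
for n in('scene','top'):
    d=snap(n,n+'4'); X=cloud(d)
    M=(X[...,2]>.074)&(X[...,2]<.1)&(abs(X[...,0]-.5)<.07)&(abs(X[...,1]-.3)<.07); P=X[M]; m=cv2.moments(M.astype(np.uint8))
    print(n,M.sum(),P.mean(0).round(4),P.min(0).round(4),P.max(0).round(4),m['m10']/m['m00'],m['m01']/m['m00'])
c=load('scene4')['img'][110:370,220:530,::-1]; cv2.imwrite('pics/sc4.png',cv2.resize(c,None,fx=2.2,fy=2.2))
E
```

```text
t 25.425 p [ 0.501  -0.042   0.1996] yaw 89.4 tilt 0.0 w 0.06202521937392487 F [-0.1  0.2  0.6] q [-0.22  0.19  1.71  0.    1.25 -0.21]
(.507,-.0435,.2) [-0.04  0.15 -0.01]
(.507,-.0435,.097) [-0.04  0.15  2.56]
scene 665 [0.5067 0.3004 0.0819] [0.476  0.2729 0.074 ] [0.5336 0.328  0.0866] 436.50676691729325 280.1518796992481
top 390 [0.5038 0.299  0.0844] [0.4767 0.2715 0.0741] [0.5317 0.3279 0.093 ] 137.80769230769232 235.03076923076924
```

View pics/sc4.png

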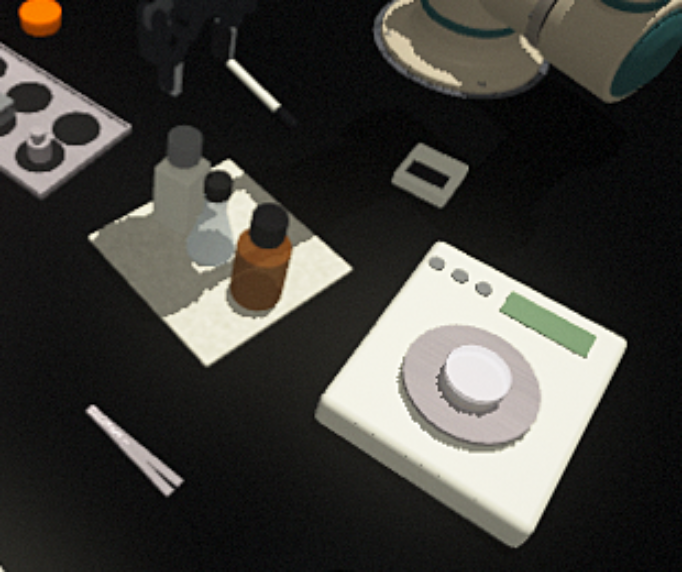

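The dish sits in the middle of the pan at (477,375), and all three containers stand on the board.

play_rows --pt "0 0.15 0.8 0 62" --pt "0 0.15 1.6 0 62" --pt "0 0.15 2.3 0 62" --pt "0 0.15 2.55 0 62" --pt "0 0.15 2.55 0 62"

```text
clock: 26.15
position: [0.507, -0.0427, 0.0971]
ee_rot: [-0.0, 0.711, 0.703, -0.0]
contact_force: [0.3, -0.3, -0.0]
width: 0.0621
gripper_force: 0.0
```

play_rows --pt "0 0 0 0 30" --pt "0 0 0 0 30" --pt "0 0 0 0 30" --pt "0 0 0 0 30" --pt "0 0 0 0 30" --newtons 50

```text
clock: 26.78
position: [0.5076, -0.0435, 0.0986]
ee_rot: [0.001, 0.712, 0.703, 0.001]
contact_force: [-1.7, 0.5, 7.0]
width: 0.0335
gripper_force: 49.4
```

play_rows --pt "0 0 -0.4 0 30" --pt "0 0 -1.0 0 30" --pt "-0.3 0 -1.5 0 30" --pt "-1.0 0 -1.8 0 30" --pt "-2.0 0 -1.8 0 30"

```text
clock: 27.4
position: [0.5067, -0.1237, 0.1705]
ee_rot: [0.001, 0.711, 0.703, 0.001]
contact_force: [-0.8, -0.4, -1.8]
width: 0.034
gripper_force: 50.1
```

play_rows --pt "-1.2 0 0 0 30" --pt "-2.5 0 0 0 30" --pt "-3.8 0 0 0 30" --pt "-5.1 0 0 0 30" --pt "-6.0 0 0 0 30"

```text
clock: 28.02
position: [0.5026, -0.3658, 0.1689]
ee_rot: [0.0, 0.712, 0.702, -0.0]
contact_force: [-0.3, 1.0, -2.1]
width: 0.0338
gripper_force: 50.1
```

play_rows --pt "-0.3 0 0 0 30" --pt "-0.5 0 0 0 30" --pt "-0.5 0 0 0 30" --pt "-0.5 0 0 0 30" --pt "-0.5 0 0 0 30"

```text
clock: 28.65
position: [0.503, -0.3822, 0.1695]
ee_rot: [-0.0, 0.711, 0.703, 0.0]
contact_force: [0.4, 0.2, -1.7]
width: 0.0334
gripper_force: 50.1
```

```bash
python3 to.py "(.5032,-.3875,.097)"
```

```text
t 28.65 p [ 0.503  -0.3822  0.1695] yaw 89.4 tilt 0.0 w 0.03337524340399526 F [ 0.4  0.2 -1.7] q [-0.76  0.4   1.48  0.    1.27 -0.75]
(.5032,-.3875,.097) [-0.13  0.01  1.81]
```

play_rows --pt "-0.1 0 0.7 0 30" --pt "-0.1 0 1.3 0 30" --pt "-0.1 0 1.6 0 30" --pt "-0.1 0 1.75 0 30" --pt "-0.1 0 1.75 0 30"

```text
clock: 29.28
position: [0.5031, -0.3875, 0.0998]
ee_rot: [0.001, 0.711, 0.703, -0.0]
contact_force: [0.7, 0.1, -2.1]
width: 0.0337
gripper_force: 50.0
```

play_rows --pt "0 0 0 0 30" --pt "0 0 0 0 62" --pt "0 0 0 0 62" --pt "0 0 0 0 62" --pt "0 0 0 0 62"

```text
clock: 29.9
position: [0.5028, -0.3874, 0.0995]
ee_rot: [0.0, 0.711, 0.703, -0.0]
contact_force: [0.3, -0.7, -0.4]
width: 0.0621
gripper_force: 0.0
```

play_rows --pt "0 0 -0.7 0 62" --pt "0 0 -1.8 0 62" --pt "1 0 -2.5 0 62" --pt "2.5 0 -2.6 0 62" --pt "4 0.1 -2.6 0 62"

```text
clock: 30.52
position: [0.5089, -0.2262, 0.2042]
ee_rot: [0.001, 0.712, 0.702, 0.0]
contact_force: [0.4, 0.5, -0.0]
width: 0.062
gripper_force: 0.0
```

play_rows --pt "1.4 0 0 0 62" --pt "2.8 0.1 0 0 62" --pt "4.2 0.1 0 0 62" --pt "5.5 0.1 0 0 62" --pt "6.0 0.2 0 0 62"

```text
clock: 31.15
position: [0.519, 0.0154, 0.2035]
ee_rot: [-0.0, 0.71, 0.704, 0.0]
contact_force: [0.3, -0.8, 0.3]
width: 0.0618
gripper_force: 0.0
```

play_rows --pt "0 0 0 0 62" --pt "0 0 0 0 62" --pt "0 0 0 0 62"

```text
clock: 31.52
position: [0.5196, 0.0114, 0.2032]
ee_rot: [0.0, 0.712, 0.702, -0.0]
contact_force: [0.3, -0.3, -0.3]
width: 0.0622
gripper_force: 0.0
```

```bash
python3 to.py "(.516,.0145,.084)"
```

```text
t 31.525 p [0.5196 0.0114 0.2032] yaw 89.2 tilt 0.0 w 0.062181409244458356 F [ 0.3 -0.3 -0.3] q [-0.11  0.21  1.67 -0.    1.26 -0.1 ]
(.516,.0145,.084) [ 0.08 -0.09  2.98]
```

play_rows --pt "0.1 -0.1 0.8 0 62" --pt "0.1 -0.1 1.7 0 62" --pt "0.1 -0.1 2.5 0 62" --pt "0.1 -0.1 2.95 0 62" --pt "0.1 -0.1 2.95 0 62"

```text
clock: 32.15
position: [0.5145, 0.0158, 0.0839]
ee_rot: [-0.001, 0.712, 0.702, -0.001]
contact_force: [0.1, -1.2, 0.5]
width: 0.0621
gripper_force: 0.0
```

play_rows --pt "0 0 0 0 22" --pt "0 0 0 0 22" --pt "0 0 0 0 22" --pt "0 0 0 0 22" --pt "0 0 0 0 22"

```text
clock: 32.78
position: [0.5161, 0.0164, 0.0864]
ee_rot: [0.001, 0.711, 0.703, 0.0]
contact_force: [-1.8, -0.7, 6.6]
width: 0.0262
gripper_force: 49.1
```

play_rows --pt "0 0 -0.4 0 22" --pt "0 0 -1.0 0 22" --pt "-0.3 -0.1 -1.5 0 22" --pt "-1.0 -0.1 -1.8 0 22" --pt "-2.0 -0.2 -1.8 0 22"

```text
clock: 33.4
position: [0.5077, -0.0635, 0.1584]
ee_rot: [0.001, 0.711, 0.703, 0.001]
contact_force: [0.2, -0.2, -2.6]
width: 0.0264
gripper_force: 49.8
```

play_rows --pt "-1.2 0 0 0 22" --pt "-2.5 -0.1 0 0 22" --pt "-3.8 -0.1 0 0 22" --pt "-5.0 -0.2 0 0 22" --pt "-5.9 -0.2 0 0 22"

```text
clock: 34.02
position: [0.4953, -0.3012, 0.157]
ee_rot: [0.0, 0.712, 0.702, -0.0]
contact_force: [-0.0, -0.8, -3.1]
width: 0.0262
gripper_force: 49.7
```

play_rows --pt "0 0 0 0 22" --pt "0 0 0 0 22" --pt "0 0 0 0 22" --pt "0 0 0 0 22"

```text
clock: 34.52
position: [0.4959, -0.2981, 0.1574]
ee_rot: [-0.0, 0.711, 0.703, 0.0]
contact_force: [0.5, 0.1, -1.9]
width: 0.0265
gripper_force: 49.7
```

```bash
python3 to.py "(.5003,-.302,.085)"
```

```text
t 34.525 p [ 0.4959 -0.2981  0.1574] yaw 89.4 tilt 0.0 w 0.026464485962180876 F [ 0.5  0.1 -1.9] q [-0.66  0.33  1.61  0.    1.2  -0.65]
(.5003,-.302,.085) [-0.1   0.11  1.81]
```

play_rows --pt "-0.1 0.1 0.7 0 22" --pt "-0.1 0.1 1.3 0 22" --pt "-0.1 0.1 1.6 0 22" --pt "-0.1 0.1 1.75 0 22" --pt "-0.1 0.1 1.75 0 22"

```text
clock: 35.15
position: [0.5001, -0.3033, 0.0876]
ee_rot: [0.0, 0.711, 0.703, 0.0]
contact_force: [0.4, 0.6, -1.2]
width: 0.0262
gripper_force: 49.8
```

play_rows --pt "0 0 0 0 22" --pt "0 0 0 0 62" --pt "0 0 0 0 62" --pt "0 0 0 0 62" --pt "0 0 0 0 62"

```text
clock: 35.78
position: [0.4998, -0.3033, 0.0875]
ee_rot: [0.0, 0.711, 0.703, -0.0]
contact_force: [-0.2, 0.2, -0.3]
width: 0.0622
gripper_force: 0.0
```

play_rows --pt "0 0 -0.7 0 62" --pt "0 0 -1.8 0 62" --pt "1 0 -2.5 0 62" --pt "2.5 0.1 -2.9 0 62" --pt "4 0.2 -2.9 0 62"

```text
clock: 36.4
position: [0.5108, -0.1425, 0.2051]
ee_rot: [0.002, 0.712, 0.702, 0.001]
contact_force: [1.8, 0.3, -0.7]
width: 0.0621
gripper_force: 0.0
```

play_rows --pt "1.4 0.1 0 0 62" --pt "2.8 0.2 0 0 62" --pt "4.2 0.3 0 0 62" --pt "5.0 0.3 0 0 62" --pt "5.5 0.3 0 0 62"

```text
clock: 37.02
position: [0.5242, 0.0784, 0.2033]
ee_rot: [-0.0, 0.711, 0.703, 0.0]
contact_force: [-0.5, 0.4, 0.2]
width: 0.0625
gripper_force: 0.0
```

play_rows --pt "0 0 0 0 62" --pt "0 0 0 0 62" --pt "0 0 0 0 62"

```text
clock: 37.4
position: [0.5246, 0.0754, 0.2033]
ee_rot: [0.0, 0.712, 0.702, -0.0]
contact_force: [0.2, 1.1, -0.3]
width: 0.0622
gripper_force: 0.0
```

```bash
python3 to.py "(.5226,.0765,.0915)"
```

```text
t 37.4 p [0.5246 0.0754 0.2033] yaw 89.2 tilt 0.0 w 0.0622016541029444 F [ 0.2  1.1 -0.3] q [ 0.01  0.23  1.65 -0.    1.27  0.03]
(.5226,.0765,.0915) [ 0.03 -0.05  2.79]
```

play_rows --pt "0 -0.05 0.8 0 62" --pt "0 -0.05 1.7 0 62" --pt "0 -0.05 2.4 0 62" --pt "0 -0.05 2.8 0 62" --pt "0 -0.05 2.8 0 62"

```text
clock: 38.02
position: [0.5215, 0.0756, 0.0901]
ee_rot: [-0.001, 0.712, 0.702, -0.001]
contact_force: [-0.5, 0.4, -0.6]
width: 0.0618
gripper_force: 0.0
```

play_rows --pt "0 0 0 0 30" --pt "0 0 0 0 30" --pt "0 0 0 0 30" --pt "0 0 0 0 30" --pt "0 0 0 0 30"

```text
clock: 38.65
position: [0.5232, 0.0764, 0.0924]
ee_rot: [0.001, 0.711, 0.703, 0.001]
contact_force: [-2.0, -0.1, 6.2]
width: 0.0337
gripper_force: 49.7
```

play_rows --pt "0 0 -0.4 0 30" --pt "0 0 -1.0 0 30" --pt "-0.3 -0.1 -1.5 0 30" --pt "-1.0 -0.2 -1.8 0 30" --pt "-2.0 -0.2 -1.8 0 30"

```text
clock: 39.28
position: [0.5136, -0.0034, 0.164]
ee_rot: [0.001, 0.711, 0.703, 0.001]
contact_force: [1.3, -0.8, -2.1]
width: 0.0337
gripper_force: 50.3
```

play_rows --pt "-1.2 -0.1 0 0 30" --pt "-2.5 -0.2 0 0 30" --pt "-3.8 -0.3 0 0 30" --pt "-5.0 -0.4 0 0 30" --pt "-5.5 -0.4 0 0 30"

```text
clock: 39.9
position: [0.4942, -0.2255, 0.1628]
ee_rot: [-0.0, 0.712, 0.702, -0.0]
contact_force: [-0.4, 0.4, -3.0]
width: 0.0337
gripper_force: 50.2
```

play_rows --pt "0 0 0 0 30" --pt "0 0 0 0 30" --pt "0 0 0 0 30" --pt "0 0 0 0 30"

```text
clock: 40.4
position: [0.4949, -0.2221, 0.1634]
ee_rot: [-0.0, 0.711, 0.703, 0.0]
contact_force: [-0.2, 0.3, -2.7]
width: 0.0338
gripper_force: 50.2
```

```bash
python3 to.py "(.4952,-.2275,.0915)"
```

```text
t 40.4 p [ 0.4949 -0.2221  0.1634] yaw 89.4 tilt 0.0 w 0.03379902889852197 F [-0.2  0.3 -2.7] q [-0.55  0.27  1.68  0.    1.18 -0.54]
(.4952,-.2275,.0915) [-0.14  0.01  1.8 ]
```

Then retract upwards after releasing.

play_rows --pt "-0.1 0 0.7 0 30" --pt "-0.1 0 1.3 0 30" --pt "-0.1 0 1.6 0 30" --pt "-0.1 0 1.75 0 30" --pt "-0.1 0 1.75 0 30"

```text
clock: 41.02
position: [0.4951, -0.2272, 0.0936]
ee_rot: [0.0, 0.711, 0.703, 0.0]
contact_force: [0.5, -0.2, -2.5]
width: 0.0337
gripper_force: 50.3
```

play_rows --pt "0 0 0 0 30" --pt "0 0 0 0 62" --pt "0 0 0 0 62" --pt "0 0 0 0 62" --pt "0 0 0 0 62"

```text
clock: 41.65
position: [0.4948, -0.2272, 0.0935]
ee_rot: [0.0, 0.711, 0.703, 0.0]
contact_force: [-0.8, -0.3, -0.8]
width: 0.0616
gripper_force: 0.0
```

play_rows --pt "0 0 -0.7 0 62" --pt "0 0 -1.8 0 62" --pt "0.8 -0.5 -2.7 0 62" --pt "2.0 -1.2 -3.2 0 62" --pt "3.2 -2 -3.2 0 62"

```text
clock: 42.28
position: [0.4169, -0.0976, 0.2231]
ee_rot: [0.002, 0.712, 0.702, 0.001]
contact_force: [0.3, 0.8, 0.4]
width: 0.062
gripper_force: 0.0
```

play_rows --pt "1.0 -0.6 0 0 62" --pt "2.0 -1.2 0 0 62" --pt "2.0 -1.2 0 0 62" --pt "2.0 -1.2 0 0 62"

```text
clock: 42.78
position: [0.3699, -0.018, 0.2216]
ee_rot: [0.001, 0.711, 0.703, 0.0]
contact_force: [-0.0, 0.4, 1.0]
width: 0.0621
gripper_force: 0.0
```

```bash
python3 to.py; python3 - <<'E'
from h import *
d=snap('top','top5'); s=snap('scene','scene5')
a=cv2.resize(d['img'][180:270,310:430,::-1],None,fx=6.5,fy=6.5,interpolation=cv2.INTER_CUBIC); cv2.imwrite('pics/crop_top5.png',a)
b=load('top0')['img'][180:270,310:430].astype(float); print('mean diff',np.abs(b-d['img'][180:270,310:430]).mean())
cv2.imwrite('pics/sc5.png',s['img'][:,:,::-1])
E
```

```text
t 42.775 p [ 0.3699 -0.018   0.2216] yaw 89.3 tilt 0.1 w 0.062140665645803755 F [-0.   0.4  1. ] q [-0.24 -0.04  1.9  -0.    1.27 -0.22]
mean diff 7.767932098765432
```

View pics/crop_top5.png

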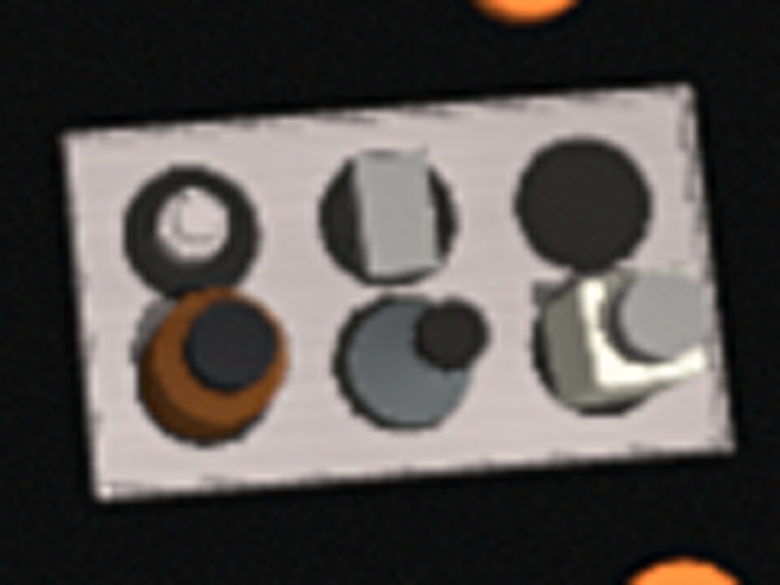

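View pics/sc5.png

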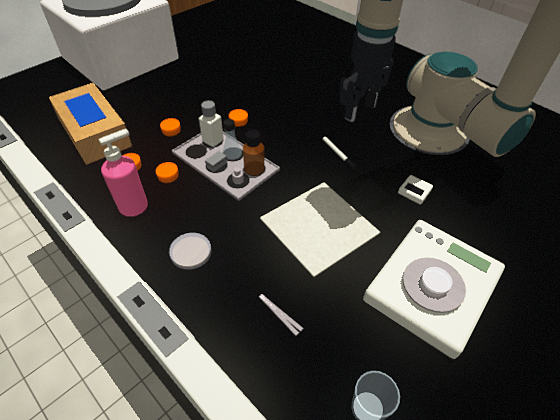

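All three containers are back within about 3 mm: caps in the top crop at round (231,345), flask (452,334), square (660,315). The dish is centred on the pan at (436,281), and the arm is clear.

```bash
python3 -c "from rig import manip; print(manip.sign_off())"
```

```text
the job is handed in; nothing more can be done
None
```

Job handed in after about 43 s of arm time: the dish stands in the middle of the balance pan, the three containers are back on their marks within about 3 mm by camera, and the slide box and weight were not moved; no verdict came back.

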